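# Pack the clay reference tiles and lock the transport chest

### The job

Pack the clay reference tiles for transport: tip each tile up out of its snug pocket by pressing down its white-patched end, lift it out by the raised end, and lay all of them flat, striped face up, side by side on the felt floor of the blue chest. Then close the lid fully, swing the brass hasp over the staple until it lies flat on the deck, and push the red-headed locking pin through the staple's loop until its head meets the hasp; leave the other things on the table where they are.

Things in the scene. Friction and masses are not known exactly. Their poses are not given: they have to be found in the camera images.
- chest: Blue chest, fixed, 255 x 286 x 60 mm; origin on the table (x -135..120, y -143..143). x points from its front to the lid hinge at the back. x -135..-35: solid flat deck, top at z 60, with the staple. Behind it the open well, grey felt floor at z 10: x -35..112, y -136..136, side walls up to z 52. Closed lid: top flush at z 60.
- lid (a joint): Lid, blue panel 148 (x) x 286 (y) x 8 mm, hinged at the back about chest y through chest (118, 0, 60) mm, in its outer face. rad: 0 closed; grows as the front edge rises; starts 1.5 to 1.7, limit 1.75. Stiff hinge (0.3 N m) keeps it where left; 3 to 6 N near the edge closes it. The hasp sticks out of its outer face at the middle (|y| < 22 mm): push to one side of it.
- lid_edge (a point): Middle of the lid's free edge, outer face, 148 mm from the hinge line.
- hasp (a joint): Brass hasp strap 95 x 44 x 4 mm, hinged at the lid's free edge about chest y (lid closed: at chest (-30, 0, 63) mm). rad: 0 folded back on the lid, pi/2 upright, 3.14 swung over, slot around the staple, lying 1 to 5 mm above the deck. Starts 0.6 to 1.1; light friction (0.035 N m) keeps it where left. Slot 40 x 22 mm, 22 to 62 mm from the hinge.
- hasp_end (a point): Middle of the hasp's free end, 95 mm from the hasp hinge. With the lid closed, closed fingers can push it over from behind (the lid's side), then press it down beyond the staple, 82 mm from the hinge.
- staple (a point): Centre of the steel staple's loop, at chest (-72, 0, 73) mm, 13 mm above the deck, axes as the chest's. The loop opens along chest y: opening 18 mm wide (x), from the deck to 23 mm above it; the staple is 30 (x) x 12 (y) x 29 mm high.
- pin: Locking pin, loose, 90 g: red head 40 (x) x 26 x 26 mm; steel rod, 10 mm diameter, leaves the head at x +20 and ends in a taper at x +90, 13 mm above the underside. Origin: centre of the head's underside. Starts flat on the table on the robot side of the nest. Slid flat along the chest's deck, head down on it, the rod meets the loop, from either side; home when the head's face meets the hasp's edge.
- pin_tip (a point): Tip of the pin's rod, 90 mm from the head's centre, on the rod's axis.
- pin_seat (a point): Point on the rod's axis 23 mm in front of the head's face (43 mm from the head's centre): lies at the staple's centre when the pin is home.
- nest: Pale wooden nest board, fixed, 135 (x -70..65) x 236 (y) x 52 mm high; origin on the table. Three pockets at y -75, 0, 75 mm, each 111 (x -58..53) x 52 mm. A tile rests on a ledge (z 29) that spans x -3..53; under x -58..-3 is a deep well (floor z 3). Some pockets may be empty.
- tile0: Terracotta tile (may be absent), loose, 100 (x) x 46 (y) x 22 mm, 200 g; origin: centre of its underside, z out of the striped face; white patch at the -x end. Starts flat in a pocket, origin on its middle, top 1 mm below the board, no room for fingers. Pressed down 12 to 16 mm near the -x end, over the well, it rocks over the ledge and stays tipped about 0.6 rad, +x end up, clear of the board.
- tile1: Another such tile (may be absent), same size and axes as tile0.
- tile2: Another such tile (may be absent), same size and axes as tile0.
- tape_tan: Bystander: roll of pale tape lying flat, 100 mm across, 24 high.
- tape_yellow: Bystander: roll of yellow tape lying flat, 84 mm across, 20 high.
- brush: Bystander: flat brush lying on the table.
- solvent: Bystander: white bottle, 56 mm across, 110 high.
- jar: Bystander: glass jar, 60 mm across, 70 high.
- bowl: Bystander: small closed clay pot, 120 mm across, 56 high.
- sherd: Bystander: clay sherd 90 x 60 x 12 mm lying flat.
Things that resemble listed ones, but are neither listed nor needed, are in the scene too. What is shaped like the tile1 but green or pink is not meant.

How it is judged:
On the way, in this order (a step that is already met when the one before it is completed fails the run):
1. all tiles present lie flat, striped face up, on the chest's floor, let go (x of tile0 in the frame of chest between -0.035 and 0.112 m and y of tile0 in the frame of chest between -0.136 and 0.136 m and z of tile0 in the frame of chest between 0.004 and 0.022 m and angle between each of tile0, tile1, tile2's own z axis and vertical below 0.15 rad and linear speed of each of tile0, tile1, tile2 below 0.03 m/s and x of tile1 in the frame of chest between -0.035 and 0.112 m and y of tile1 in the frame of chest between -0.136 and 0.136 m and z of tile1 in the frame of chest between 0.004 and 0.022 m and x of tile2 in the frame of chest between -0.035 and 0.112 m and y of tile2 in the frame of chest between -0.136 and 0.136 m and z of tile2 in the frame of chest between 0.004 and 0.022 m and contact force between the fingers and tile0 below 0.3 N and contact force between the fingers and tile1 below 0.3 N and contact force between the fingers and tile2 below 0.3 N), for 0.2 s.
2. the lid is fully closed (value of joint lid below 0.05 rad), for 0.2 s.
3. the hasp is swung over the staple, lid still closed (value of joint lid below 0.05 rad and value of joint hasp above 3.02 rad), for 0.2 s.
4. the pin is pushed home through the staple's loop (all of step 3 and distance between pin_seat and staple below 0.011 m and angle between the x axis of pin and the y axis of chest, either way round below 0.2 rad and linear speed of pin below 0.03 m/s), for 0.2 s.
At the end, for the whole second after the job is handed in: Each tile present lies in the well, striped face up, within 0.15 rad of flat, underside within 12 mm of the floor; lid within 0.05 rad of closed; hasp beyond 3.02 rad; pin through the loop, its seat point within 11 mm of the staple centre and within 0.2 rad of the loop axis; all still (all of step 4 and x of tile0 in the frame of chest between -0.035 and 0.112 m and y of tile0 in the frame of chest between -0.136 and 0.136 m and z of tile0 in the frame of chest between 0.004 and 0.022 m and angle between each of tile0, tile1, tile2's own z axis and vertical below 0.15 rad and linear speed of each of tile0, tile1, tile2 below 0.03 m/s and x of tile1 in the frame of chest between -0.035 and 0.112 m and y of tile1 in the frame of chest between -0.136 and 0.136 m and z of tile1 in the frame of chest between 0.004 and 0.022 m and x of tile2 in the frame of chest between -0.035 and 0.112 m and y of tile2 in the frame of chest between -0.136 and 0.136 m and z of tile2 in the frame of chest between 0.004 and 0.022 m); the robot touches nothing.
It fails at once if a bystander is shoved more than 40 mm or knocked over (distance of any of tape_tan, tape_yellow, brush, solvent, jar, bowl, sherd from where it was at the start of the episode above 0.04 m or angle between any of tape_tan, tape_yellow, brush, solvent, jar, bowl, sherd's own z axis and vertical above 0.6 rad).
Of tile0, tile1, tile2 only 2 to 3 are there at a start; the rules pass over those that are not, and their reading is None.
At some moment in a run one of pin may be knocked a few centimetres aside while the robot is not near it.
It also fails if it takes over 210 s, if anything falls off the work surface, if the arm or the gripper's body presses on something with over 40 N, if the wrist force passes 120 N, or if a joint passes its speed limit or range.

### The arm

A 6-joint arm with a two-finger parallel gripper is mounted at the origin on the work surface. World frame = base frame: x ahead of the robot, y to its left, z up, the work surface at z = 0. Lengths are in m, angles in rad, forces in N, time in s.
With the tool pointing down it reaches from about 0.25 to 0.725 m from the base axis. Payload 9.7 kg.
Tool frame: the origin (TCP) lies at the very end of the fingers, on their centre line; the grasp point (between the pads) lies 19 mm behind it; z points along the fingers, y is the line along which they close (so a half turn about z gives the same grasp; the last joint's range is limited). The gripper opens to 85 mm and grips with 20 to 120 N. Pads are 22 mm wide; open, the fingers measure 114 mm over their backs; the gripper's body (76 mm by 85 mm) begins 54 mm behind the grasp point. The pads swing forward as they close: fully open they stand 13 mm farther back than shut.
Start: joints at [-1.203, 0.087, 0.176, 1.66, 0, 1.571], TCP at [0.198, -0.513, 0.231] pointing down, gripper open.
Joint ranges: [-3.13, 3.13], [-0.85, 1.81], [-1.15, 1.24], [-2.2, 2.28], [-1.44, 1.52], [-3.14, 3.14]. Speed limits (rad/s): [2.22, 2.22, 2.57, 3.14, 3.14, 3.14].

### API

Orientations are given as [roll, pitch, yaw] about the fixed x, y, z axes, in that order (R = Rz(yaw) Ry(pitch) Rx(roll)).
In Python, from rig import get_obs, viewer, ticket gives the robot as it stands. The module is installed in compiled form; this text tells all that it offers.
- The arm moves only by the tool step_arm, never from a script. Its argument "series" is a list of rows, each a list of 3 entries, a list of its own where there are three numbers: the opening, from 0 (shut) to 1 (fully open), then the shift along the world's x, y, z in m, then the turn about the world's z in degrees. In form: [[jaw, [x, y, z], spin], ...]. A call has 1 to 12 rows; each row shifts and turns the commanded pose from where the row before left it; what a row does not reach is not made up. A row lasts 1/10 s, in which the tool goes at most 50 mm and 8.59 degrees, less where a joint would pass 70% of its speed; a pose out of reach is approached as far as the arm can. A call is refused whole if a number of a shift passes 0.05 or a number of a turn 8.59, either way. A call with a gripper value outside its range is refused whole. The fingers move at their own pace and stop on an object; the grip force is fixed at half the most. Time passes only in rows, so rows that do not move let the fingers close. It gives the time, the measured TCP pose, the force, the opening and the grip force at its end, in the units of the state.
- get_obs(): the state, without advancing time (a new reading comes with each control period).
- viewer.get_image(name): name is "scene" or "top" or "wrist"; returns the picture (384x512x3 uint8, red, green, blue); there is no depth.
- viewer.get_calibration(name): a dict with "camera_matrix" (3x3 intrinsics, pixels), "world_from_camera" (4x4, takes a point from camera to world coordinates). Camera axes: x right, y up, looking along -z (the intrinsics and any distortion apply to the point x, -y, -z); pixel columns grow to the right and rows downward; lengths in m; the calibration is good to about 2 mm. The wrist camera is an equidistant fisheye: a pixel r from the principal point sees the ray r / f radians off the axis. A picture is of the moment at which its call begins: read the wrist's pose just before it. get_calibration takes no time and is no camera call; for the wrist camera it gives the pose at the moment of the call.
- ticket.sign_off(): hands the job in; it is judged then, once.
The state is a dict: "time_s": time; "joint_positions": joint angles; "qvel": joint speeds; "joint_efforts": joint torques, N m; "eef_pos": TCP position; "eef_rot": TCP orientation; "ft_force": force on the tool from outside, world axes, zero at the start; "torque": the same for the moment, N m; "grip_width": opening from 0.0 (shut) to 1.0 (fully open); "grip_force": force on a finger pad.
Only numpy, scipy, OpenCV 4.12 (cv2) and the standard library are available. Lean on these libraries where they do the work, as an engineer would, in place of code of your own. Each camera call takes 0.05 s, during which the arm holds its last target. There are 200 camera calls.

## Working session

There is one attempt and no reset: what is moved stays moved. The work goes in short steps, Python scripts to look and compute and a tool call to move; the robot and the scene stay as the last step left them, time stands still between calls to the robot, and variables do not carry over. Pictures are saved under pics/ and viewed, at most 17 in all, crops included, and the job is handed in when it is done.

Besides the shell and the picture viewer there is one more tool, called after "Emit:" by a JSON object that holds its "method" and its "body". step_arm: Moves the arm, as the interface text tells. Its arguments: {"type":"object","properties":{"series":{"type":"array","items":{"type":"array"}}},"required":["series"]}

```bash
mkdir -p pics; cat > h.py <<'E'
import numpy as np, cv2
from rig import get_obs, viewer, ticket
def grab(name, fn=None):
    cal=viewer.get_calibration(name); im=viewer.get_image(name)
    if fn: cv2.imwrite('pics/'+fn+'.png', im[:,:,::-1])
    return im,cal
def ray(cal,u,v,name):
    K=np.array(cal['camera_matrix']);T=np.array(cal['world_from_camera'])
    x=(u-K[0,2])/K[0,0];y=(v-K[1,2])/K[1,1]
    if name=='wrist':
        r=np.hypot(x,y); d=np.array([x/r*np.sin(r),y/r*np.sin(r),np.cos(r)]) if r>1e-9 else np.array([0,0,1.])
    else: d=np.array([x,y,1.])
    d=T[:3,:3]@(d*[1,-1,-1]); return T[:3,3],d/np.linalg.norm(d)
def onz(cal,u,v,z,name):
    o,d=ray(cal,u,v,name); return o+d*(z-o[2])/d[2]
E
python3 - <<'E'
from h import *
for n in ('scene','top','wrist'):
    im,c=grab(n,n+'0'); print(n,np.round(c['camera_matrix'],1).tolist(),np.round(c['world_from_camera'],3).tolist(),[k for k in c])
o=get_obs(); print(o)
np.savez('cal.npz')
a=cv2.imread('pics/top0.png')
cv2.imwrite('pics/top0b.png',cv2.resize(a,(800,600)))
E
```

```text
scene [[479.4, 0.0, 252.8], [0.0, 479.4, 193.6], [0.0, 0.0, 1.0]] [[0.067, -0.661, 0.747, 1.584], [0.998, 0.038, -0.055, -0.08], [0.007, 0.749, 0.662, 1.02], [0.0, 0.0, 0.0, 1.0]] ['camera_matrix', 'world_from_camera']
top [[375.3, 0.0, 255.4], [0.0, 375.3, 185.8], [0.0, 0.0, 1.0]] [[-0.002, 0.988, -0.153, 0.341], [-0.999, -0.007, -0.031, -0.022], [-0.032, 0.153, 0.988, 1.208], [0.0, 0.0, 0.0, 1.0]] ['camera_matrix', 'world_from_camera']
wrist [[297.3, 0.0, 252.9], [0.0, 297.3, 194.9], [0.0, 0.0, 1.0]] [[0.36, 0.882, 0.305, 0.277], [-0.933, 0.341, 0.116, -0.483], [-0.001, -0.326, 0.945, 0.373], [0.0, 0.0, 0.0, 1.0]] ['camera_matrix', 'world_from_camera']
{'time_s': 0.15, 'joint_positions': array([-1.20299885e+00,  8.73119789e-02,  1.75306882e-01,  1.65980827e+00,
       -7.80499672e-06,  1.57081289e+00]), 'qvel': array([-0.00311256, -0.00115201,  0.00360147,  0.00209523,  0.00046385,
       -0.00118335]), 'joint_efforts': array([ 7.32621720e-04, -5.20762682e+01,  4.65043938e+01,  1.39318634e-02,
        1.90282162e-05,  1.30662542e-05]), 'eef_pos': array([ 0.19769064, -0.51304668,  0.23075314]), 'eef_rot': array([-3.14057561e+00,  7.82183332e-06,  3.67780927e-01]), 'ft_force': array([ 0.25779405, -0.11763977, -0.28370504]), 'torque': array([-0.03083496, -0.02305953,  0.00929072]), 'grip_force': 0.0, 'grip_width': 1.002848260824954}
```

View pics/top0b.png

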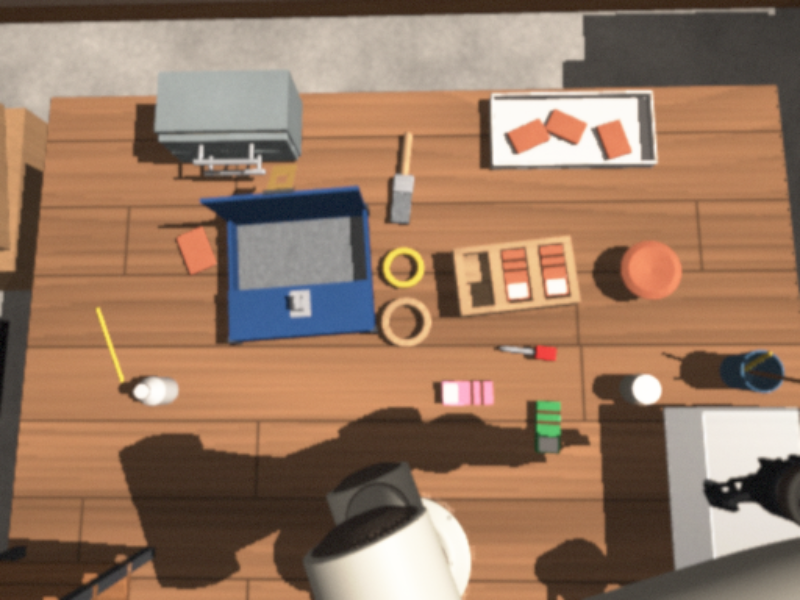

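View pics/scene0.png

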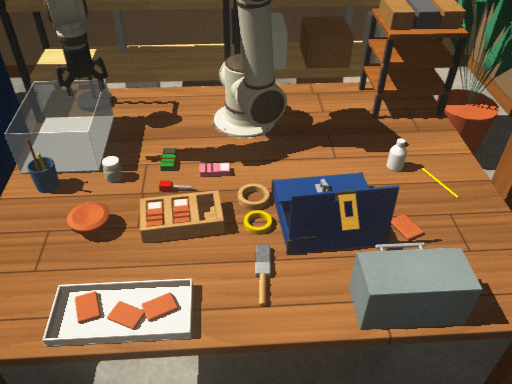

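The top view shows the chest at (300,262) with its deck toward the robot. The nest is at (515,275), with tiles at (515,272) and (553,270) and the left pocket empty. The pin is at (528,352), head on the right. I'll zoom in for corners.

```bash
python3 - <<'E'
from h import *
a=cv2.imread('pics/top0.png')[115:245,130:380]
cv2.imwrite('pics/crop0.png',cv2.resize(a,(800,416),interpolation=cv2.INTER_CUBIC))
E
```

```text
(no output)
```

View pics/crop0.png

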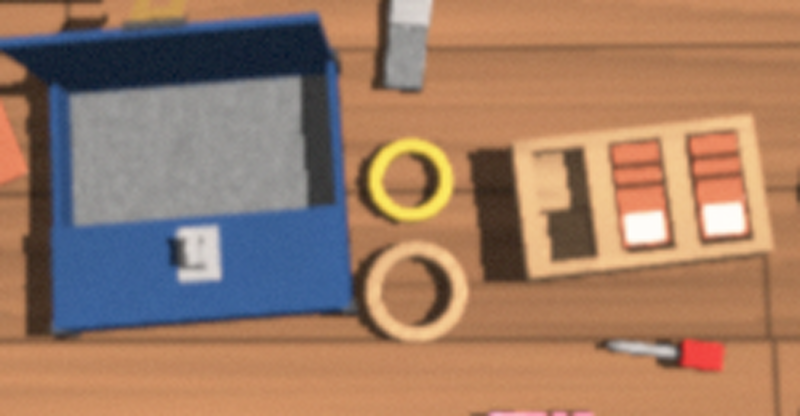

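```bash
python3 - <<'E'
from h import *
c=viewer.get_calibration('top')
f=lambda p,z:onz(c,130+(p[0]+.5)/3.2-.5,115+(p[1]+.5)/3.2-.5,z,'top')[:2]
def fit(world,local):
    w=np.array(world);l=np.array(local);wc=w.mean(0);lc=l.mean(0)
    U,S,V=np.linalg.svd((l-lc).T@(w-wc));R=V.T@np.diag([1,np.linalg.det(V.T@U.T)])@U.T
    t=wc-R@lc; print('origin',t,'yaw',np.arctan2(R[1,0],R[0,0]),'res',np.round(w-(l@R.T+t),4).tolist())
print('nest');fit([f(p,.052) for p in [(515,146),(751,115),(771,250),(526,279)]],[(.065,.118),(.065,-.118),(-.07,-.118),(-.07,.118)])
print('chest');fit([f((54,330),.06),f((350,307),.06),f((200,251),.06),f((68,226),.06),f((334,205),.06)],[(-.135,.143),(-.135,-.143),(-.072,0),(-.035,.136),(-.035,-.136)])
print('pin head',f((702,355),.026),f((605,345),.013))
print('bystanders',f((409,180),.02),f((416,291),.024))
E
```

```text
nest
origin [ 0.55155466 -0.21642938] yaw 0.10975078178898671 res [[-0.0025, -0.0038], [0.0007, -0.0002], [0.0014, 0.0016], [0.0004, 0.0025]]
chest
origin [0.56747598 0.21551781] yaw 0.06831952319957582 res [[-0.0015, 0.0018], [-0.0001, 0.0014], [0.0019, 0.0005], [-0.0003, -0.0074], [0.0, 0.0037]]
pin head [ 0.39717198 -0.27555512] [ 0.40791284 -0.18371414]
bystanders [0.57386264 0.00917674] [0.461203   0.00242838]
```

Emit:
{"method": "step_arm", "body": {"series": [[0,[0.035,0.035,0.005],-2],[0,[0.035,0.035,0.005],-2],[0,[0.035,0.035,0.005],-2],[0,[0.035,0.035,0.005],-2],[0,[0.035,0.035,0.005],-2],[0,[0.035,0.035,0.005],-2],[0,[0.035,0.035,0],-2],[0,[0.035,0.035,0],-0.8],[0,[0.01,0.01,0],0],[0,[0,0,0],0],[0,[0,0,0],0]]}}

```text
time_s: 1.25
eef_pos: [0.4874, -0.2235, 0.2611]
eef_rot: [-3.142, 0.001, 0.11]
ft_force: [0.1, -0.5, 1.0]
grip_width: -0.001
grip_force: 0.0
```

```bash
python3 - <<'E'
from h import *
im,c=grab('wrist','w1'); o=get_obs(); print(o['eef_pos'],o['eef_rot'],o['grip_width'])
import pickle; pickle.dump(c,open('w1.pkl','wb'))
cv2.imwrite('pics/w1b.png',cv2.resize(im[:,:,::-1],(800,600)))
E
```

```text
[ 0.48706128 -0.22395084  0.26126399] [3.14149681e+00 4.73490667e-04 1.08899148e-01] 0.0013652900446046682
```

View pics/w1b.png

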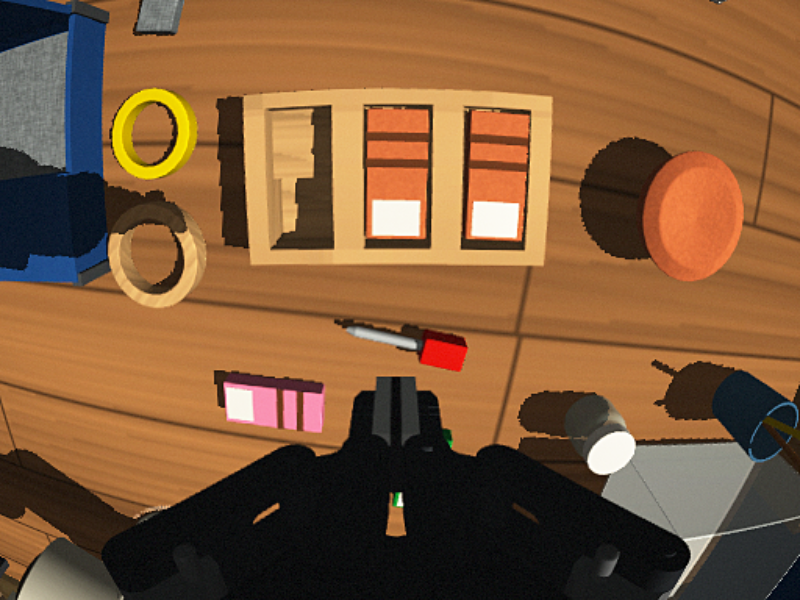

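```bash
cat >> h.py <<'E'
def fit(world,local):
    w=np.array(world);l=np.array(local);wc=w.mean(0);lc=l.mean(0)
    U,S,V=np.linalg.svd((l-lc).T@(w-wc));R=V.T@np.diag([1,np.linalg.det(V.T@U.T)])@U.T
    t=wc-R@lc; print('origin',t,'yaw',np.arctan2(R[1,0],R[0,0]),'res',np.round(w-(l@R.T+t),4).tolist()); return t,R
E
python3 - <<'E'
from h import *
import pickle; c=pickle.load(open('w1.pkl','rb'))
f=lambda p,z:onz(c,(p[0]+.5)*.64-.5,(p[1]+.5)*.64-.5,z,'wrist')[:2]
t,R=fit([f(p,.052) for p in [(245,96),(552,97),(544,265),(251,265)]],[(.065,.118),(.065,-.118),(-.07,-.118),(-.07,.118)])
for p in [(397,219),(495,221)]:
    w=f(p,.051); print('patch',w,(w-t)@R)
for y in (0,-.075): print('press',t+R@[-.041,y],'grip',t+R@[.025,y])
print('pin',f((438,349),.026),f((342,324),.013))
E
```

```text
origin [ 0.5542898  -0.21854306] yaw 0.10883410760221612 res [[-0.0003, -0.0013], [-0.0005, 0.0007], [0.0007, 0.0004], [0.0002, 0.0002]]
patch [ 0.51980026 -0.22143589] [-0.03459969  0.00087051]
patch [ 0.52763793 -0.29691542] [-0.03500694 -0.07501376]
press [ 0.51353238 -0.22299645] grip [ 0.57914188 -0.21582757]
press [ 0.52167883 -0.29755271] grip [ 0.58728834 -0.29038383]
pin [ 0.40496438 -0.27123933] [ 0.41418172 -0.18321236]
```

Emit:
{"method": "step_arm", "body": {"series": [[0,[0.0265,0.001,-0.05],0],[0,[0,0,-0.05],0],[0,[0,0,-0.05],0],[0,[0,0,-0.04],0],[0,[0,0,-0.01],0],[0,[0,0,-0.005],0],[0,[0,0,-0.005],0],[0,[0,0,-0.005],0],[0,[0,0,-0.005],0],[0,[0,0,-0.005],0],[0,[0,0,0],0],[0,[0,0,0],0]]}}

```text
time_s: 2.5
eef_pos: [0.5112, -0.2223, 0.0422]
eef_rot: [-3.142, 0.0, 0.11]
ft_force: [-0.0, 0.2, 0.3]
grip_width: -0.001
grip_force: 0.0
```

Emit:
{"method": "step_arm", "body": {"series": [[0,[0,0,0.02],0],[0,[0,0,0.04],0],[0,[0,0,0.05],0],[0,[0,0,0.05],0],[0,[-0.02,-0.03,0.05],0],[0,[-0.02,-0.04,0],0],[0,[0,0,0],0],[0,[0,0,0],0]]}}

```text
time_s: 3.3
eef_pos: [0.4746, -0.2873, 0.2428]
eef_rot: [-3.142, -0.0, 0.108]
ft_force: [0.5, 0.2, 0.5]
grip_width: 0.006
grip_force: 0.0
```

```bash
python3 - <<'E'
from h import *
im,c=grab('wrist','w2'); o=get_obs(); print(o['eef_pos'],o['eef_rot'],o['ft_force'])
import pickle; pickle.dump(c,open('w2.pkl','wb'))
cv2.imwrite('pics/w2b.png',cv2.resize(im[40:260,80:420,::-1],(680,440)))
E
```

```text
[ 0.47490019 -0.28658236  0.24249281] [-3.14119138e+00  1.06859601e-04  1.08793898e-01] [-0.2734573  -0.11807463 -0.54949434]
```

View pics/w2b.png

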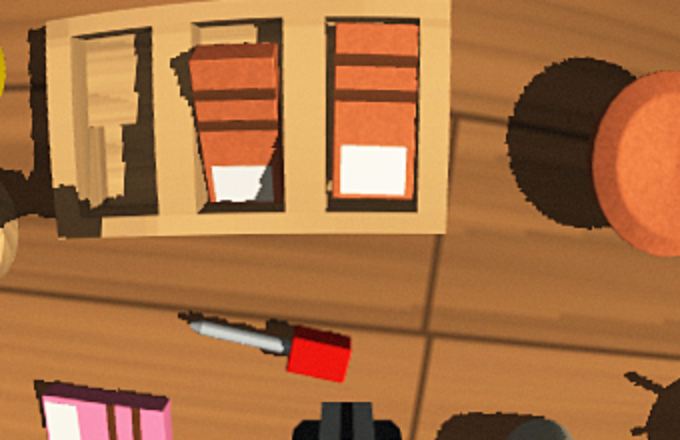

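```bash
python3 - <<'E'
from h import *
import pickle; c=pickle.load(open('w2.pkl','rb'))
th=.1088;R=np.array([[np.cos(th),-np.sin(th)],[np.sin(th),np.cos(th)]]);t=np.array([.5543,-.2185])
for p,z in [((190,62),.075),((277,62),.075),((195,45),.06),((275,43),.06)]:
    w=onz(c,80+p[0]/2,40+p[1]/2,z,'wrist')[:2]; print((w-t)@R)
E
```

```text
[0.02764082 0.02078747]
[ 0.02521662 -0.02505056]
[0.0384486 0.0217612]
[ 0.03710044 -0.02232513]
```

Emit:
{"method": "step_arm", "body": {"series": [[0.85,[0.03,0.02,-0.02],0],[0.85,[0.03,0.02,-0.02],0],[0.85,[0.03,0.02,-0.02],0],[0.85,[0.0145,0.011,-0.02],0],[0.85,[0,0,0],0],[0.85,[0,0,0],0],[0.85,[0,0,0],0]]}}

```text
time_s: 4.05
eef_pos: [0.5793, -0.2157, 0.1637]
eef_rot: [3.141, -0.001, 0.11]
ft_force: [0.3, 0.1, 0.4]
grip_width: 0.852
grip_force: 0.0
```

Emit:
{"method": "step_arm", "body": {"series": [[0.85,[0,0,-0.05],0],[0.85,[0,0,-0.04],0],[0.85,[0,0,-0.015],0],[0.85,[0,0,-0.006],0],[0.3,[0,0,0],0],[0.3,[0,0,0],0],[0.3,[0,0,0],0],[0.3,[0,0,0],0],[0.3,[0,0,0],0],[0.3,[0,0,0],0]]}}

```text
time_s: 5.05
eef_pos: [0.5808, -0.2162, 0.0542]
eef_rot: [3.14, -0.004, 0.11]
ft_force: [0.3, 0.1, 6.5]
grip_width: 0.521
grip_force: 62.7
```

Emit:
{"method": "step_arm", "body": {"series": [[0.3,[0,0,0.01],0],[0.3,[0,0,0.03],0],[0.3,[0,0,0.04],0],[0.3,[0,0,0.05],0],[0.3,[0,0,0.03],0],[0.3,[0,0,0],0],[0.3,[0,0,0],0]]}}

```text
time_s: 5.75
eef_pos: [0.5797, -0.2157, 0.2122]
eef_rot: [3.141, -0.001, 0.11]
ft_force: [0.7, 0.4, -3.6]
grip_width: 0.521
grip_force: 62.2
```

Emit:
{"method": "step_arm", "body": {"series": [[0.3,[0,0.018,0],8.5],[0.3,[0,0.018,0],8.5],[0.3,[0,0.018,0],8.5],[0.3,[0,0.018,0],8.5],[0.3,[0,0.018,0],8.5],[0.3,[0,0.018,0],8.5],[0.3,[0,0.018,0],8.5],[0.3,[0,0.018,0],8.5],[0.3,[0,0.018,0],8.5],[0.3,[0,0.018,0],8.5],[0.3,[0,0.018,0],8.5]]}}

```text
time_s: 6.85
eef_pos: [0.5785, -0.0169, 0.2094]
eef_rot: [-3.138, -0.001, 1.747]
ft_force: [0.2, -0.7, -1.9]
grip_width: 0.518
grip_force: 62.3
```

Emit:
{"method": "step_arm", "body": {"series": [[0.3,[0,0.018,0],8.5],[0.3,[0,0.018,0],8.5],[0.3,[0,0.018,0],8.5],[0.3,[0,0.018,0],8.5],[0.3,[0,0.018,0],8.5],[0.3,[0,0.018,0],8.5],[0.3,[0,0.018,0],8.5],[0.3,[0,0.018,0],8.5],[0.3,[0,0.018,0],8.5],[0.3,[0,0.018,0],7.6],[0.3,[0.003,0.009,0],0],[0.3,[0,0,0],0]]}}

```text
time_s: 8.05
eef_pos: [0.5821, 0.172, 0.2099]
eef_rot: [-3.141, -0.003, -3.077]
ft_force: [0.1, -0.3, -2.0]
grip_width: 0.517
grip_force: 62.2
```

```bash
python3 - <<'E'
from h import *
im,c=grab('wrist','w3'); o=get_obs(); print(o['eef_pos'],o['eef_rot'],o['ft_force'],o['joint_positions'])
import pickle; pickle.dump(c,open('w3.pkl','wb'))
cv2.imwrite('pics/w3b.png',cv2.resize(im[:,:,::-1],(800,600)))
E
```

```text
[0.58217251 0.17128087 0.21036079] [-3.14087987e+00 -2.05307472e-03 -3.07688607e+00] [-0.21378361 -0.44063481 -2.27215385] [ 2.86250985e-01  2.21837277e-01  2.87094130e-01  1.63821270e+00
 -2.44231322e-04  2.21543934e-01]
```

View pics/w3b.png

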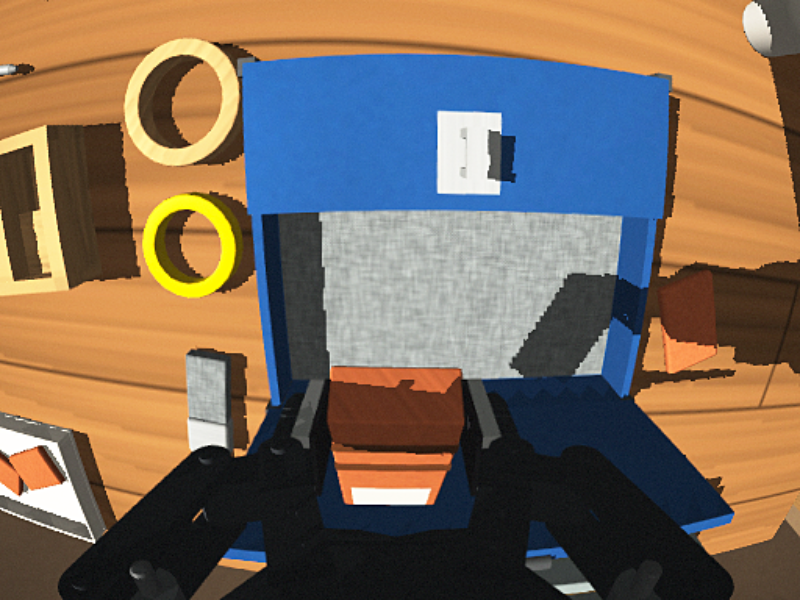

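```bash
python3 - <<'E'
from h import *
import pickle; c=pickle.load(open('w3.pkl','rb'))
f=lambda p,z:onz(c,(p[0]+.5)*.64-.5,(p[1]+.5)*.64-.5,z,'wrist')[:2]
t,R=fit([f((244,63),.06),f((669,78),.06),f((262,213),.06),f((656,218),.052)],[(-.135,-.143),(-.135,.143),(-.035,-.136),(-.035,.143)])
print('staple plate',f((469,152),.06),(f((469,152),.06)-t)@R)
for q in [(.012,-.045),(.012,.045),(-.072,0),(-.072,-.09)]: print(q,t+R@q)
E
```

```text
origin [0.56771965 0.21836261] yaw 0.07343458930097764 res [[0.0003, 0.0005], [-0.0007, -0.0009], [-0.0006, 0.0022], [0.0011, -0.0017]]
staple plate [0.49582698 0.21186759] [-0.07217545 -0.00120285]
(0.012, -0.045) [0.5829889  0.17436431]
(0.012, 0.045) [0.57638573 0.26412175]
(-0.072, 0) [0.4959137  0.21308007]
(-0.072, -0.09) [0.50251688 0.12332263]
```

Emit:
{"method": "step_arm", "body": {"series": [[0.3,[0,0.003,-0.04],0],[0.3,[0,0,-0.05],0],[0.3,[0,0,-0.04],0],[0.3,[0,0,-0.015],0],[0.3,[0,0,-0.005],0],[0.3,[0,0,-0.005],0],[0.3,[0,0,0],0]]}}

```text
time_s: 8.8
eef_pos: [0.5842, 0.1745, 0.0591]
eef_rot: [3.141, 0.005, -3.075]
ft_force: [1.5, -1.5, 1.2]
grip_width: 0.514
grip_force: 62.5
```

Emit:
{"method": "step_arm", "body": {"series": [[0.3,[0,0,-0.005],0],[0.3,[0,0,-0.005],0],[0.3,[0,0,-0.005],0]]}}

```text
time_s: 9.1
eef_pos: [0.5836, 0.1748, 0.0443]
eef_rot: [3.141, 0.003, -3.074]
ft_force: [-4.7, -0.2, 7.2]
grip_width: 0.518
grip_force: 63.2
```

Emit:
{"method": "step_arm", "body": {"series": [[0.3,[0,0,-0.005],0],[0.3,[0,0,-0.005],0],[0.3,[0,0,-0.005],0]]}}

```text
time_s: 9.4
eef_pos: [0.5835, 0.1748, 0.029]
eef_rot: [3.141, 0.003, -3.074]
ft_force: [-5.0, -0.8, 4.6]
grip_width: 0.52
grip_force: 62.5
```

Pivoting gently; continue to near the floor and release.

Emit:
{"method": "step_arm", "body": {"series": [[0.3,[0,0,-0.005],0],[0.3,[0,0,-0.005],0],[0.3,[0,0,-0.003],0],[0.3,[0,0,0],0]]}}

```text
time_s: 9.8
eef_pos: [0.5829, 0.1745, 0.015]
eef_rot: [3.141, 0.001, -3.074]
ft_force: [-5.6, -1.0, 11.8]
grip_width: 0.521
grip_force: 62.4
```

Emit:
{"method": "step_arm", "body": {"series": [[0.8,[0,0,0],0],[0.8,[0,0,0],0],[0.8,[0,0,0],0],[0.8,[0,0,0.02],0],[0.8,[0,0,0.05],0],[0.8,[0,0,0.05],0],[0.8,[0,0,0.05],0],[0.8,[0,0,0.03],0],[0.5,[0,0,0],0],[0,[0,0,0],0]]}}

```text
time_s: 10.8
eef_pos: [0.5828, 0.1744, 0.2137]
eef_rot: [3.141, 0.001, -3.074]
ft_force: [0.4, -0.4, -0.7]
grip_width: 0.473
grip_force: 0.0
```

```bash
python3 - <<'E'
from h import *
im,c=grab('wrist','w4'); o=get_obs(); print(o['eef_pos'],o['eef_rot'])
cv2.imwrite('pics/w4b.png',im[:,:,::-1])
E
```

```text
[0.58237169 0.17429338 0.21248762] [-3.14129736e+00 -1.17772486e-03 -3.07404444e+00]
```

View pics/w4b.png

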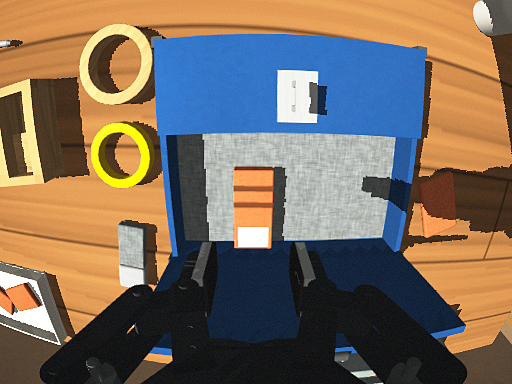

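Tile 1 lies flat, striped face up, at (253,207). Next is the second tile.

Emit:
{"method": "step_arm", "body": {"series": [[0,[-0.003,-0.0225,0],-8.5],[0,[-0.003,-0.0225,0],-8.5],[0,[-0.003,-0.0225,0],-8.5],[0,[-0.003,-0.0225,0],-8.5],[0,[-0.003,-0.0225,0],-8.5],[0,[-0.003,-0.0225,0],-8.5],[0,[-0.003,-0.0225,0],-8.5],[0,[-0.003,-0.0225,0],-8.5],[0,[-0.003,-0.0225,0],-8.5],[0,[-0.003,-0.0225,0],-8.5],[0,[-0.003,-0.0225,0],-8.5]]}}

```text
time_s: 11.95
eef_pos: [0.5486, -0.074, 0.2116]
eef_rot: [-3.139, -0.0, 1.571]
ft_force: [-0.4, 0.6, 0.8]
grip_width: 0.002
grip_force: 0.0
```

Emit:
{"method": "step_arm", "body": {"series": [[0,[-0.003,-0.0225,0],-8.5],[0,[-0.003,-0.0225,0],-8.5],[0,[-0.003,-0.0225,0],-8.5],[0,[-0.003,-0.0225,0],-8.5],[0,[-0.003,-0.0225,0],-8.5],[0,[-0.003,-0.0225,0],-8.5],[0,[-0.003,-0.0225,0],-8.5],[0,[-0.003,-0.0225,0],-8.5],[0,[-0.003,-0.0225,0],-8.5],[0,[-0.003,-0.0225,0],-7.5],[0,[0,0,0],0],[0,[0,0,0],0]]}}

```text
time_s: 13.15
eef_pos: [0.5189, -0.2981, 0.2119]
eef_rot: [-3.14, 0.002, 0.112]
ft_force: [0.9, -0.1, 0.5]
grip_width: -0.001
grip_force: 0.0
```

Emit:
{"method": "step_arm", "body": {"series": [[0,[0.002,0,-0.05],0],[0,[0,0,-0.05],0],[0,[0,0,-0.04],0],[0,[0,0,-0.01],0],[0,[0,0,-0.005],0],[0,[0,0,-0.005],0],[0,[0,0,-0.005],0],[0,[0,0,-0.005],0],[0,[0,0,-0.005],0],[0,[0,0,0],0],[0,[0,0,0],0]]}}

```text
time_s: 14.25
eef_pos: [0.5214, -0.2982, 0.0388]
eef_rot: [-3.142, 0.0, 0.111]
ft_force: [-0.3, -0.3, 0.8]
grip_width: 0.002
grip_force: 0.0
```

Emit:
{"method": "step_arm", "body": {"series": [[0,[0,0,0.02],0],[0,[0,0,0.04],0],[0,[0,0,0.05],0],[0,[0,0,0.05],0],[0,[-0.02,0,0.05],0],[0,[-0.02,0,0],0],[0,[0,0,0],0],[0,[0,0,0],0]]}}

```text
time_s: 15.05
eef_pos: [0.4829, -0.2982, 0.2451]
eef_rot: [3.141, -0.0, 0.111]
ft_force: [-0.6, -0.1, 0.2]
grip_width: -0.0
grip_force: 0.0
```

```bash
python3 - <<'E'
from h import *
im,c=grab('wrist','w5'); o=get_obs(); print(o['eef_pos'],o['eef_rot'],o['ft_force'])
import pickle; pickle.dump(c,open('w5.pkl','wb'))
cv2.imwrite('pics/w5b.png',cv2.resize(im[40:260,80:420,::-1],(680,440)))
E
```

```text
[ 0.4830387  -0.2981148   0.24441783] [-3.14101529e+00  4.94672488e-04  1.11051145e-01] [ 0.446988    0.58332017 -0.07070889]
```

View pics/w5b.png

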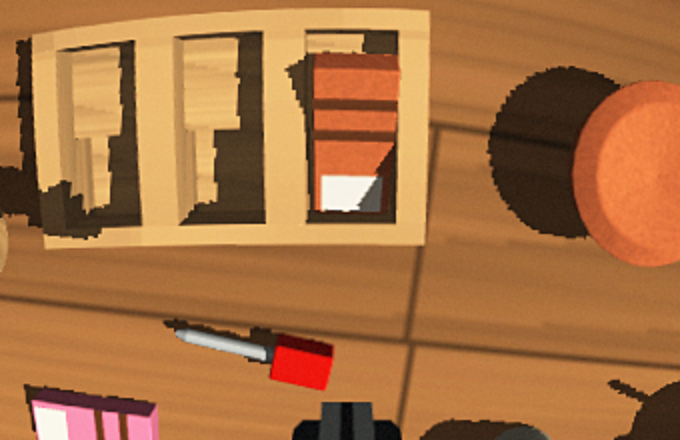

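The second tile is tipped (raised end at (356,65)). Grip it.

Emit:
{"method": "step_arm", "body": {"series": [[0.85,[0.035,0.003,-0.03],0],[0.85,[0.035,0.003,-0.03],0],[0.85,[0.0345,0.002,-0.02],0],[0.85,[0,0,0],0],[0.85,[0,0,-0.05],0],[0.85,[0,0,-0.04],0],[0.85,[0,0,-0.015],0],[0.85,[0,0,-0.006],0],[0.3,[0,0,0],0],[0.3,[0,0,0],0],[0.3,[0,0,0],0],[0.3,[0,0,0],0]]}}

```text
time_s: 16.3
eef_pos: [0.5885, -0.2907, 0.0564]
eef_rot: [3.14, -0.003, 0.111]
ft_force: [1.2, 0.3, 6.0]
grip_width: 0.515
grip_force: 62.5
```

Emit:
{"method": "step_arm", "body": {"series": [[0.3,[0,0,0],0],[0.3,[0,0,0],0],[0.3,[0,0,0.01],0],[0.3,[0,0,0.03],0],[0.3,[0,0,0.04],0],[0.3,[0,0,0.05],0],[0.3,[0,0,0.03],0],[0.3,[0,0,0],0],[0.3,[0,0,0],0]]}}

```text
time_s: 17.2
eef_pos: [0.5876, -0.2903, 0.2149]
eef_rot: [3.141, -0.001, 0.111]
ft_force: [-0.8, -0.5, -2.2]
grip_width: 0.518
grip_force: 61.9
```

Emit:
{"method": "step_arm", "body": {"series": [[0.3,[0,0.026,0],8.5],[0.3,[0,0.026,0],8.5],[0.3,[0,0.026,0],8.5],[0.3,[0,0.026,0],8.5],[0.3,[0,0.026,0],8.5],[0.3,[0,0.026,0],8.5],[0.3,[0,0.026,0],8.5],[0.3,[0,0.026,0],8.5],[0.3,[0,0.026,0],8.5],[0.3,[0,0.026,0],8.5],[0.3,[0,0.026,0],8.5]]}}

```text
time_s: 18.3
eef_pos: [0.5865, -0.0031, 0.2121]
eef_rot: [-3.138, -0.001, 1.749]
ft_force: [0.4, 0.4, -1.4]
grip_width: 0.516
grip_force: 62.0
```

Emit:
{"method": "step_arm", "body": {"series": [[0.3,[-0.001,0.026,0],8.5],[0.3,[-0.001,0.026,0],8.5],[0.3,[-0.001,0.026,0],8.5],[0.3,[-0.001,0.026,0],8.5],[0.3,[-0.001,0.026,0],8.5],[0.3,[-0.001,0.026,0],8.5],[0.3,[-0.001,0.026,0],8.5],[0.3,[-0.001,0.026,0],8.5],[0.3,[-0.001,0.026,0],8.5],[0.3,[-0.001,0.026,0],8],[0.3,[0,0.0085,0],0],[0.3,[0,0,0],0]]}}

```text
time_s: 19.5
eef_pos: [0.5767, 0.265, 0.2123]
eef_rot: [-3.141, -0.003, -3.066]
ft_force: [-0.2, 0.5, -1.7]
grip_width: 0.52
grip_force: 62.0
```

Emit:
{"method": "step_arm", "body": {"series": [[0.3,[0,0,-0.04],0],[0.3,[0,0,-0.05],0],[0.3,[0,0,-0.04],0],[0.3,[0,0,-0.015],0],[0.3,[0,0,-0.005],0],[0.3,[0,0,-0.005],0],[0.3,[0,0,-0.005],0],[0.3,[0,0,-0.005],0],[0.3,[0,0,-0.005],0]]}}

```text
time_s: 20.4
eef_pos: [0.579, 0.2651, 0.0479]
eef_rot: [3.139, 0.005, -3.066]
ft_force: [-3.4, -1.5, 6.7]
grip_width: 0.516
grip_force: 62.9
```

Emit:
{"method": "step_arm", "body": {"series": [[0.3,[0,0,-0.005],0],[0.3,[0,0,-0.005],0],[0.3,[0,0,-0.005],0],[0.3,[0,0,-0.005],0],[0.3,[0,0,-0.005],0],[0.3,[0,0,-0.005],0],[0.3,[0,0,0],0]]}}

```text
time_s: 21.1
eef_pos: [0.5778, 0.2648, 0.0168]
eef_rot: [3.14, 0.002, -3.065]
ft_force: [-7.3, -0.4, 3.2]
grip_width: 0.514
grip_force: 63.7
```

Emit:
{"method": "step_arm", "body": {"series": [[0.75,[0,0,0],0],[0.75,[0,0,0],0],[0.75,[0,0,0],0],[0.75,[0,0,0.02],0],[0.75,[0,0,0.05],0],[0.75,[0,0,0.05],0],[0.75,[0,0,0.05],0],[0.75,[0,0,0.05],0],[0.75,[0,0,0.03],0],[0.75,[0,0,0.03],0],[0.75,[0,0,0],0]]}}

```text
time_s: 22.2
eef_pos: [0.5782, 0.2647, 0.2992]
eef_rot: [3.139, 0.007, -3.065]
ft_force: [0.4, -0.1, 0.1]
grip_width: 0.747
grip_force: 0.0
```

```bash
python3 - <<'E'
from h import *
im,c=grab('wrist','w6'); o=get_obs(); print(o['eef_pos'],o['eef_rot'])
b,c2=grab('scene','s6')
cv2.imwrite('pics/w6b.png',np.hstack([im[:,:,::-1][60:360,100:500],cv2.resize(b[150:270,250:410,::-1],(400,300))]))
E
```

```text
[0.57817559 0.26460608 0.29658367] [ 3.14005421  0.004266   -3.06548586]
```

View pics/w6b.png

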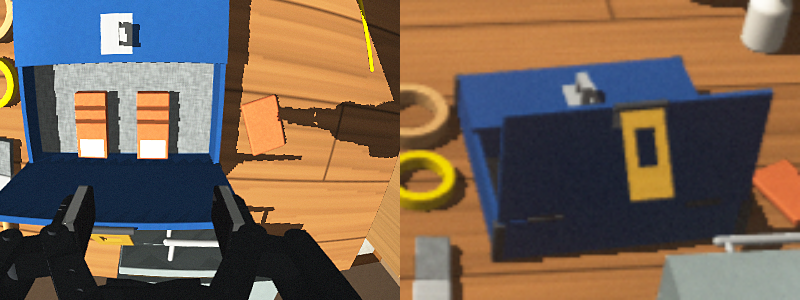

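Both tiles are flat with stripes up (92,125) and (153,125). Next, measure the lid angle.

```bash
python3 - <<'E'
from h import *
c=viewer.get_calibration('top')
f=lambda p,z:onz(c,130+(p[0]+.5)/3.2-.5,115+(p[1]+.5)/3.2-.5,z,'top')[:2]
th=.0734;R=np.array([[np.cos(th),-np.sin(th)],[np.sin(th),np.cos(th)]]);t=np.array([.5677,.2184])
for p in [(3,42),(318,15)]: print((f(p,.207)-t)@R)
for q in [(.118,-.085),(.08,-.085)]: print(t+R@q)
E
```

```text
[0.10521554 0.13319114]
[ 0.10601879 -0.14344368]
[0.69161568 0.14228229]
[0.65371799 0.1394956 ]
```

Emit:
{"method": "step_arm", "body": {"series": [[1,[0.008,-0.0115,0],-8.2],[1,[0.008,-0.0115,0],-8.2],[1,[0.008,-0.0115,0],-8.2],[1,[0.008,-0.0115,0],-8.2],[1,[0.008,-0.0115,0],-8.2],[1,[0.008,-0.0115,0],-8.2],[1,[0.008,-0.0115,0],-8.2],[1,[0.008,-0.0115,0],-8.2],[1,[0.008,-0.0115,0],-8.2],[1,[0.008,-0.0115,0],-8.2],[1,[0.005,-0.01,0],-8.2],[1,[0,0,0],0]]}}

```text
time_s: 23.5
eef_pos: [0.6627, 0.1381, 0.2921]
eef_rot: [-3.139, 0.001, 1.64]
ft_force: [-1.6, -0.6, -0.1]
grip_width: 1.0
grip_force: 0.0
```

Emit:
{"method": "step_arm", "body": {"series": [[1,[0,0,-0.04],0],[1,[0,0,-0.04],0],[1,[0,0,-0.03],0],[1,[0,0,-0.012],0],[1,[0,0,0],0]]}}

```text
time_s: 24.0
eef_pos: [0.6612, 0.1396, 0.1701]
eef_rot: [-3.138, 0.0, 1.646]
ft_force: [-0.3, -0.4, 0.7]
grip_width: 1.001
grip_force: 0.0
```

Emit:
{"method": "step_arm", "body": {"series": [[1,[-0.015,-0.001,0],0],[1,[-0.015,-0.001,0],0],[1,[-0.01,-0.001,0],0],[1,[-0.01,-0.001,-0.003],0],[1,[-0.01,-0.001,-0.003],0],[1,[-0.01,-0.001,-0.004],0],[1,[-0.01,-0.001,-0.005],0],[1,[-0.01,0,-0.005],0]]}}

```text
time_s: 24.8
eef_pos: [0.5733, 0.1327, 0.1548]
eef_rot: [3.137, -0.001, 1.645]
ft_force: [1.1, -0.6, 0.7]
grip_width: 0.997
grip_force: 0.7
```

Emit:
{"method": "step_arm", "body": {"series": [[1,[-0.01,-0.001,-0.006],0],[1,[-0.01,-0.001,-0.006],0],[1,[0,0,0],0]]}}

```text
time_s: 25.1
eef_pos: [0.5523, 0.1306, 0.142]
eef_rot: [3.14, -0.0, 1.645]
ft_force: [0.2, -0.3, 0.0]
grip_width: 1.0
grip_force: 0.0
```

```bash
python3 - <<'E'
from h import *
b,c2=grab('scene','s7')
cv2.imwrite('pics/s7b.png',cv2.resize(b[80:280,200:440,::-1],(600,500)))
E
```

```text
(no output)
```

View pics/s7b.png

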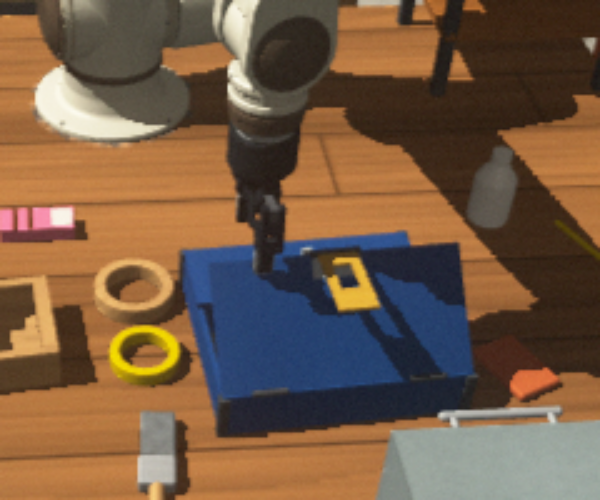

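Emit:
{"method": "step_arm", "body": {"series": [[1,[0,0,0.05],0],[0.3,[0.01,0,0.04],0],[0,[0.02,0.001,0],0],[0,[0.012,0.001,0],0],[0,[0,0,0],0],[0,[0,0,0],0],[0,[0,0,-0.03],0],[0,[0,0,-0.03],0],[0,[0,0,-0.02],0],[0,[0,0,-0.02],0],[0,[0,0,-0.02],0]]}}

```text
time_s: 26.25
eef_pos: [0.5938, 0.1324, 0.1101]
eef_rot: [3.141, -0.0, 1.644]
ft_force: [0.6, 0.0, 1.7]
grip_width: 0.001
grip_force: 0.6
```

Emit:
{"method": "step_arm", "body": {"series": [[0,[0,0,-0.02],0],[0,[0,0,-0.01],0],[0,[0,0,-0.007],0],[0,[0,0,-0.005],0],[0,[0,0,0],0]]}}

```text
time_s: 26.75
eef_pos: [0.5943, 0.1323, 0.0681]
eef_rot: [-3.142, 0.0, 1.644]
ft_force: [-0.4, 0.3, -0.0]
grip_width: 0.0
grip_force: 0.0
```

Emit:
{"method": "step_arm", "body": {"series": [[0,[0,0,-0.004],0],[0,[0,0,-0.004],0],[0,[0,0,-0.002],0],[0,[0,0,0],0],[0,[0,0,0],0]]}}

```text
time_s: 27.25
eef_pos: [0.5948, 0.1324, 0.06]
eef_rot: [3.14, -0.0, 1.644]
ft_force: [-3.6, -0.8, 11.4]
grip_width: -0.001
grip_force: 5.9
```

Lid closed. Next, swing the hasp.

Emit:
{"method": "step_arm", "body": {"series": [[0,[0,0,0.04],0],[0,[0,0,0.05],0],[0,[0,0,0.05],0],[0,[0.012,0.027,0],0],[0,[0.012,0.027,0],0],[0,[0.012,0.027,0],0],[0,[0.0106,0.0255,0],0],[0,[0,0,0],0],[0,[0,0,0],0]]}}

```text
time_s: 28.15
eef_pos: [0.6409, 0.2391, 0.1975]
eef_rot: [-3.141, 0.0, 1.645]
ft_force: [0.3, -0.4, 0.7]
grip_width: -0.001
grip_force: 0.0
```

```bash
python3 - <<'E'
from h import *
b,c2=grab('scene','s8'); o=get_obs(); print(o['eef_pos'])
cv2.imwrite('pics/s8b.png',cv2.resize(b[80:280,200:440,::-1],(600,500)))
E
```

```text
[0.64085351 0.23853887 0.19789819]
```

View pics/s8b.png

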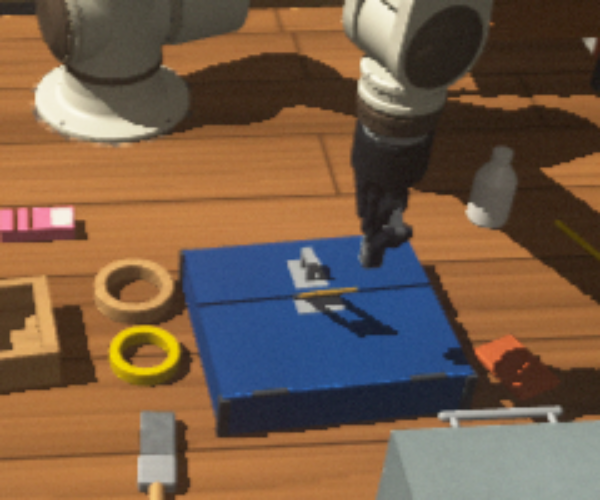

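Emit:
{"method": "step_arm", "body": {"series": [[0,[0,0,-0.05],0],[0,[0,0,-0.046],0],[0,[-0.015,-0.001,0],0],[0,[-0.015,-0.001,0.003],0],[0,[-0.015,-0.001,0.004],0],[0,[-0.015,-0.001,0.004],0],[0,[-0.015,-0.001,0.004],0],[0,[-0.015,-0.001,0.004],0],[0,[-0.015,-0.001,0],0],[0,[-0.015,-0.001,0],0],[0,[-0.015,-0.001,0],0]]}}

```text
time_s: 29.3
eef_pos: [0.5053, 0.2287, 0.1217]
eef_rot: [3.14, -0.0, 1.642]
ft_force: [0.7, 0.1, 0.1]
grip_width: 0.001
grip_force: 0.1
```

Emit:
{"method": "step_arm", "body": {"series": [[0,[-0.015,-0.001,-0.003],0],[0,[-0.015,-0.001,-0.005],0],[0,[-0.012,-0.001,-0.006],0],[0,[-0.01,0,-0.008],0],[0,[0,0,-0.012],0],[0,[0,0,-0.01],0],[0,[0,0,-0.008],0],[0,[0,0,-0.003],0],[0,[0,0,0],0]]}}

```text
time_s: 30.2
eef_pos: [0.454, 0.2266, 0.0657]
eef_rot: [-3.141, 0.0, 1.643]
ft_force: [-0.4, -0.4, -0.7]
grip_width: -0.001
grip_force: 0.0
```

Emit:
{"method": "step_arm", "body": {"series": [[0,[0,0,-0.002],0],[0,[0,0,-0.001],0],[0,[0,0,0],0],[0,[0,0,0],0]]}}

```text
time_s: 30.6
eef_pos: [0.4545, 0.227, 0.0646]
eef_rot: [3.14, -0.0, 1.644]
ft_force: [-4.0, -1.7, 10.0]
grip_width: -0.002
grip_force: 5.1
```

Emit:
{"method": "step_arm", "body": {"series": [[0,[0,0,0.03],0],[0,[0,0,0.05],0],[0,[0,0,0.05],0],[0.6,[-0.01,-0.05,0.03],0],[0.6,[-0.01,-0.05,0],-1],[0.6,[-0.01,-0.05,0],-2],[0.6,[-0.01,-0.05,0],-2],[0.6,[-0.01,-0.05,0],-2],[0.6,[-0.01,-0.05,0],-2],[0.6,[-0.01,-0.05,0],-2]]}}

```text
time_s: 31.6
eef_pos: [0.3861, -0.1114, 0.219]
eef_rot: [3.14, 0.0, 1.451]
ft_force: [0.2, -0.7, -1.0]
grip_width: 0.597
grip_force: 0.0
```

```bash
python3 - <<'E'
from h import *
import pickle
b,c2=grab('scene','s9'); w,c=grab('wrist','w9');o=get_obs(); print(o['eef_pos'],o['eef_rot']); pickle.dump(c,open('w9.pkl','wb'))
cv2.imwrite('pics/s9b.png',np.vstack([cv2.resize(b[140:240,270:410,::-1],(420,300)),cv2.resize(w[:,:,::-1],(400,300))[:, :] if 0 else cv2.copyMakeBorder(cv2.resize(w[:,:,::-1],(400,300)),0,0,0,20,0)]))
m=((w[...,0]>150)&(w[...,1]<60)&(w[...,2]<60)).astype(np.uint8)
n,l,s,ce=cv2.connectedComponentsWithStats(m)
for i in range(1,n):
    if s[i,4]>80: print(s[i],ce[i],onz(c,*ce[i],.026,'wrist'))
t,cT=grab('top','t9')
m=((t[...,0]>150)&(t[...,1]<70)&(t[...,2]<70)).astype(np.uint8)
n,l,s,ce=cv2.connectedComponentsWithStats(m)
for i in range(1,n):
    if s[i,4]>15: print('top',s[i],ce[i],onz(cT,*ce[i],.02,'top'))
E
```

```text
[ 0.38545545 -0.1145845   0.21887198] [3.14075446e+00 1.32446075e-03 1.44272198e+00]
```

View pics/s9b.png

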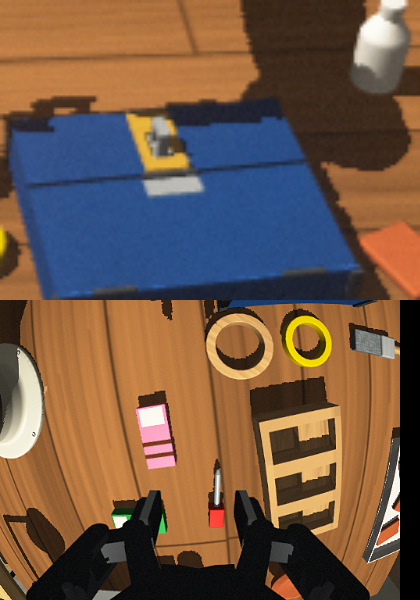

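The hasp lies flat around the staple (158,140). The pin's head is at about (216,517), with its rod pointing up. Next, measure the pin.

```bash
python3 - <<'E'
from h import *
import pickle
c=pickle.load(open('w9.pkl','rb')); w=cv2.imread('pics/w9.png')
h=cv2.cvtColor(w,cv2.COLOR_BGR2HSV)
m=(((h[...,0]<4)|(h[...,0]>176))&(h[...,1]>200)&(h[...,2]>80)).astype(np.uint8)
n,l,s,ce=cv2.connectedComponentsWithStats(m)
for i in range(1,n):
    if s[i,4]>80: print(s[i],ce[i],onz(c,*ce[i],.02,'wrist'))
cv2.imwrite('pics/c9.png',cv2.resize(w[180:310,220:340],(480,520),interpolation=cv2.INTER_CUBIC))
E
```

```text
[268 268  20  23 124] [278.54032258 275.51612903] [ 0.40143743 -0.27342277  0.02      ]
```

View pics/c9.png

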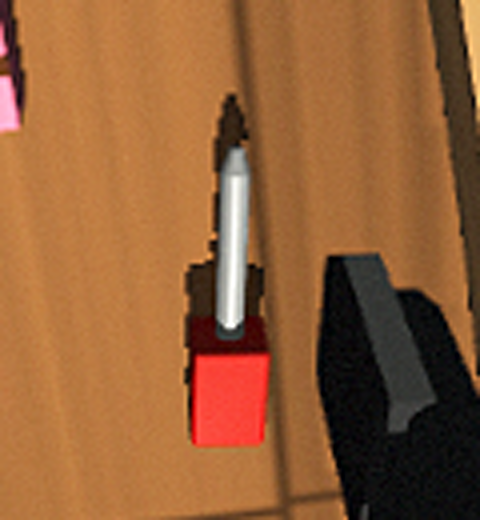

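```bash
python3 - <<'E'
from h import *
import pickle
c=pickle.load(open('w9.pkl','rb'))
f=lambda p,z:onz(c,220+(p[0]+.5)/4-.5,180+(p[1]+.5)/4-.5,z,'wrist')[:2]
P=[f(p,.026) for p in [(193,354),(268,353),(265,443),(194,445)]]
t,R=fit(P,[(.02,.013),(.02,-.013),(-.02,-.013),(-.02,.013)])
tip=f((237,148),.013);d=tip-t;print(tip,np.hypot(*d),np.arctan2(d[1],d[0]))
E
```

```text
origin [ 0.39885725 -0.27588794] yaw 1.466819516629468 res [[0.0002, -0.0004], [-0.0006, -0.0009], [-0.0003, 0.0006], [0.0007, 0.0007]]
[ 0.41018987 -0.18760413] 0.08900819816976493 1.4431286593377113
```

Emit:
{"method": "step_arm", "body": {"series": [[0.6,[0.003,-0.04,0],0.3],[0.6,[0.003,-0.04,-0.02],0],[0.6,[0.004,-0.04,-0.03],0],[0.6,[0.0035,-0.041,-0.03],0],[0.6,[0,0,-0.04],0],[0.6,[0,0,-0.04],0],[0.6,[0,0,-0.03],0],[0.6,[0,0,0],0]]}}

```text
time_s: 32.55
eef_pos: [0.3986, -0.2673, 0.0252]
eef_rot: [-3.136, -0.003, 1.459]
ft_force: [-0.1, 0.3, -0.1]
grip_width: 0.603
grip_force: 0.0
```

```bash
python3 - <<'E'
from h import *
import pickle
w,c=grab('wrist','w10');o=get_obs(); print(o['eef_pos'],o['eef_rot'])
pickle.dump(c,open('w10.pkl','wb'))
cv2.imwrite('pics/c10.png',cv2.resize(w[120:384,100:412,::-1],(624,528)))
E
```

```text
[ 0.39982099 -0.2681718   0.02807313] [-3.13881714e+00 -1.65954637e-03  1.45866335e+00]
```

View pics/c10.png

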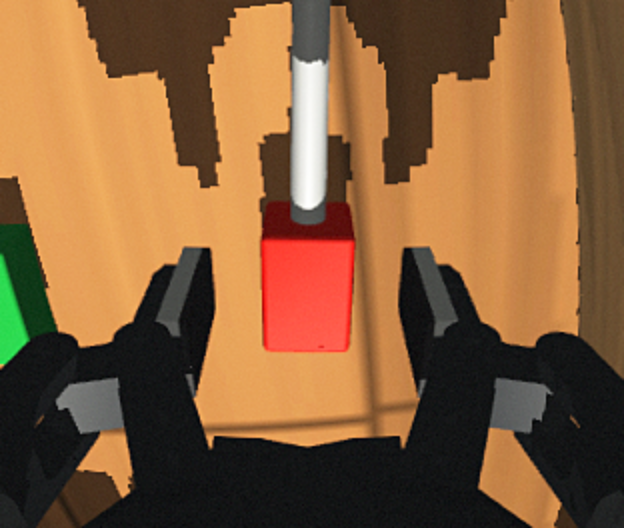

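The head (307,295) is centred between the pads. Grip it.

Emit:
{"method": "step_arm", "body": {"series": [[0.6,[0,-0.007,-0.01],0],[0.6,[0,0,-0.012],0],[0.6,[0,0,0],0],[0.1,[0,0,0],0],[0.1,[0,0,0],0],[0.1,[0,0,0],0],[0.1,[0,0,0],0],[0.1,[0,0,0],0],[0.1,[0,0,0],0],[0.1,[0,0,0],0]]}}

```text
time_s: 33.6
eef_pos: [0.4005, -0.277, 0.008]
eef_rot: [3.14, 0.001, 1.457]
ft_force: [-1.3, 0.0, 5.5]
grip_width: 0.287
grip_force: 59.5
```

```bash
python3 - <<'E'
from h import *
o=get_obs(); print(o['eef_pos'],o['eef_rot'],o['grip_width'],o['grip_force'])
E
```

```text
[ 0.40054676 -0.27703152  0.00796803] [3.14033664e+00 7.05327575e-04 1.45682249e+00] 0.28712692327520717 59.49300169944763
```

Emit:
{"method": "step_arm", "body": {"series": [[0.1,[0,0,0.04],0],[0.1,[0,0,0.05],0],[0.1,[0.0107,0.034,0.02],1.1],[0.1,[0.0107,0.034,0],1.1],[0.1,[0.0107,0.034,0],1.1],[0.1,[0.0107,0.034,0],1.1],[0.1,[0.0107,0.034,0],1.1],[0.1,[0.0107,0.034,0],1.1],[0.1,[0.0107,0.034,0],1.1],[0.1,[0.0107,0.034,0],1],[0.1,[0.0107,0.034,0],1],[0.1,[0.0107,0.034,0],1]]}}

```text
time_s: 34.8
eef_pos: [0.5072, 0.0648, 0.117]
eef_rot: [-3.141, 0.0, 1.644]
ft_force: [0.5, -0.8, -0.3]
grip_width: 0.289
grip_force: 59.0
```

Emit:
{"method": "step_arm", "body": {"series": [[0.1,[0,0,0],0],[0.1,[0,0,0],0],[0.1,[0,0,0],0]]}}

```text
time_s: 35.1
eef_pos: [0.5068, 0.0627, 0.117]
eef_rot: [-3.141, 0.0, 1.643]
ft_force: [-0.2, 0.4, -2.0]
grip_width: 0.287
grip_force: 59.1
```

```bash
python3 - <<'E'
from h import *
import pickle
w,c=grab('wrist','w11');o=get_obs(); print(o['eef_pos'],o['eef_rot'])
pickle.dump(c,open('w11.pkl','wb'))
cv2.imwrite('pics/c11.png',cv2.resize(w[0:264,130:390,::-1],(591,600)))
E
```

```text
[0.50686143 0.06242734 0.11707184] [-3.14133625e+00  2.29490571e-04  1.64253080e+00]
```

View pics/c11.png

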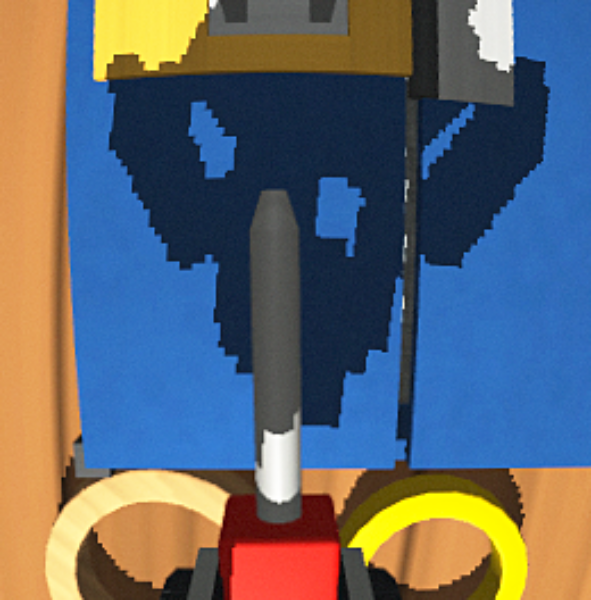

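```bash
python3 - <<'E'
from h import *
import pickle
c=pickle.load(open('w11.pkl','rb'));s=260/591
f=lambda p,z:onz(c,130+(p[0]+.5)*s-.5,(p[1]+.5)*s-.5,z,'wrist')[:2]
th=.0734;R=np.array([[np.cos(th),-np.sin(th)],[np.sin(th),np.cos(th)]]);t=np.array([.5677,.2184])
for n,p,z in [('tip',(273,190),.122),('rodbase',(279,510),.122),('plate L',(208,30),.0625),('plate R',(350,32),.0625),('footL',(235,22),.064),('footR',(325,22),.064),('deckfront',(70,200),.06),('hasp L',(93,78),.067),('hasp R',(412,72),.067)]:
    print(n,(f(p,z)-t)@R)
print((np.array([.5068,.0625])-t)@R)
E
```

```text
tip [-0.0728331  -0.06100111]
rodbase [-0.07170977 -0.12990694]
plate L [-0.0919112 -0.0100133]
plate R [-0.05142903 -0.01068795]
footL [-0.08409853 -0.00821587]
footR [-0.05866348 -0.00822685]
deckfront [-0.1338718  -0.05896556]
hasp L [-0.124406   -0.02354563]
hasp R [-0.03441764 -0.02315102]
[-0.07216881 -0.15101418]
```

Emit:
{"method": "step_arm", "body": {"series": [[0.1,[0.001,0,-0.03],0],[0.1,[0,0,-0.015],0],[0.1,[0,0,-0.002],0],[0.1,[0,0,0],0]]}}

```text
time_s: 35.55
eef_pos: [0.5078, 0.0628, 0.0702]
eef_rot: [-3.141, -0.0, 1.643]
ft_force: [-0.7, -0.2, -0.9]
grip_width: 0.295
grip_force: 59.1
```

Emit:
{"method": "step_arm", "body": {"series": [[0.1,[-0.0015,0.02,0],0],[0.1,[-0.0015,0.02,0],0],[0.1,[-0.0007,0.01,0],0],[0.1,[-0.0007,0.01,0],0],[0.1,[-0.0007,0.01,0],0],[0.1,[0,0,0],0]]}}

```text
time_s: 36.15
eef_pos: [0.503, 0.1341, 0.0702]
eef_rot: [3.141, -0.0, 1.645]
ft_force: [0.7, -0.5, -0.8]
grip_width: 0.288
grip_force: 59.1
```

Emit:
{"method": "step_arm", "body": {"series": [[0.1,[-0.0007,0.01,-0.001],0],[0.1,[-0.0007,0.01,0],0],[0.1,[-0.0007,0.01,0],0],[0.1,[-0.0003,0.004,0],0],[0.1,[0,0.002,0],0],[0.1,[0,0,0],0]]}}

```text
time_s: 36.75
eef_pos: [0.5006, 0.1695, 0.0691]
eef_rot: [-3.142, 0.0, 1.644]
ft_force: [0.4, -0.3, -1.1]
grip_width: 0.287
grip_force: 59.1
```

Emit:
{"method": "step_arm", "body": {"series": [[0.1,[0,0.001,0],0],[0.1,[0,0.001,0],0],[0.1,[0,0,0],0]]}}

```text
time_s: 37.05
eef_pos: [0.5005, 0.1703, 0.0691]
eef_rot: [-3.141, 0.002, 1.643]
ft_force: [-0.9, -5.0, 0.0]
grip_width: 0.286
grip_force: 59.3
```

Emit:
{"method": "step_arm", "body": {"series": [[0.1,[0,0,-0.001],0],[0.25,[0,0,0],0],[0.5,[0,0,0],0],[0.5,[0,0,0],0],[0.5,[0,0,0],0],[0.5,[0,0,0.03],0],[0.5,[0,0,0.05],0],[0.5,[0,0,0.05],0],[0.5,[0,-0.03,0.03],0],[0.5,[0,-0.05,0],0],[0.5,[0,-0.05,0],0],[0.5,[0,0,0],0]]}}

```text
time_s: 38.25
eef_pos: [0.5006, 0.0369, 0.2287]
eef_rot: [3.141, 0.001, 1.639]
ft_force: [0.7, 1.5, 0.0]
grip_width: 0.502
grip_force: 0.0
```

```bash
python3 - <<'E'
from h import *
w,c=grab('wrist','w12'); b,_=grab('scene','s12');o=get_obs(); print(o['eef_pos'],o['time_s'])
th=.0734;R=np.array([[np.cos(th),-np.sin(th)],[np.sin(th),np.cos(th)]]);t=np.array([.5677,.2184])
h=cv2.cvtColor(w[:,:,::-1].copy(),cv2.COLOR_BGR2HSV)
m=(((h[...,0]<4)|(h[...,0]>176))&(h[...,1]>200)&(h[...,2]>150)).astype(np.uint8)
n,l,s,ce=cv2.connectedComponentsWithStats(m)
for i in range(1,n):
    if s[i,4]>80: print(s[i],(onz(c,*ce[i],.086,'wrist')[:2]-t)@R)
cv2.imwrite('pics/c12.png',np.hstack([w[:300,100:420,::-1],cv2.resize(b[140:240,260:400,::-1],(420,300))]))
E
```

```text
[0.50068468 0.04034823 0.22829651] 38.35
[ 249   27   27   42 1072] [-0.0697809  -0.04529262]
```

View pics/c12.png

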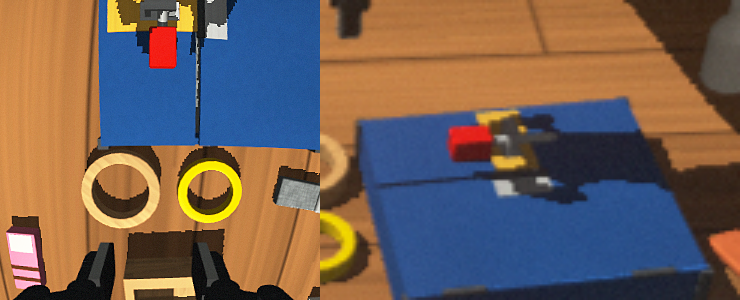

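The pin's head sits against the hasp (162,47), its rod is through the staple, and the gripper is clear, so I'm handing in.

```bash
python3 -c "
from rig import ticket
print(ticket.sign_off())"
```

```text
the job is handed in; nothing more can be done
None
```

Job handed in (no verdict came back): both tiles present (left pocket was empty) lie flat and striped side up in the chest, the lid is closed, the hasp is flat over the staple, and the pin is home against it.

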